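Open the spoked bench valve

TASK

Open the big four-spoked valve on the bench fully: push its spokes round anticlockwise (seen from above), one after another, until the wheel is against its open stop. Leave the small three-spoked valve shut, and let go of everything when done.

Things in the scene. Friction and masses are not known exactly. Their poses are not given: they have to be found in the camera images.
- big_valve_hub (a point): Big fixed valve's axis at the spokes' mid-height, 100 mm above the bench; frame fixed: z up, y along foot plate (100x320), pipe below (top at z=50 mm) and steel bridge bar. The bar (26 wide, 20 to 26 mm above this point, nuts to 32) crosses over the hub on 18 mm posts at y=+-140: a finger between the spokes cannot pass it, so push on the robot's side (-x), then take the next spoke behind.
- big_wheel (a joint): Turn of the big wheel, rad, anticlockwise from above: 0 shut, 3.5 open (hard stop). Four level spokes, 14 mm thick, from a 52 mm hub to 24 mm balls centred 110 mm out; at 0 they point 50, 140, 230, 320 deg from the hub frame's x and turn with it. Starts at 0 to 0.6; takes 0.2 N m, stays where left. Brass pointer below, midway between two spokes, meets a pin on the robot's side when open.
- small_valve_hub (a point): Small fixed valve, not to be turned: its upright axis at the spokes' mid-height, 90 mm above the bench. Three short spokes end in 20 mm black balls centred 58 mm from the axis; no bridge bar; foot plate 80 x 180 mm, long along y.
- small_wheel (a joint): Turn of the small valve's wheel in rad, growing anticlockwise seen from above: 0 is shut, as it starts and must stay.

How it is judged (in metres and radians):
At the end, for the whole second after the job is handed in: The big valve's wheel is at rest within 10 degrees of its open stop (joint above 3.32 of 3.5 rad), and the small valve is still shut (below 0.15 rad) (value of joint big_wheel above 3.32 rad and velocity of joint big_wheel between -0.05 and 0.05 rad/s and value of joint small_wheel below 0.15 rad); the robot touches nothing.
It fails at once if the small three-spoked valve is turned (value of joint small_wheel above 0.15 rad).
It also fails if it takes over 45 s, if anything falls off the work surface, if the arm or the gripper's body presses on something with over 40 N, if the wrist force passes 120 N, or if a joint passes its speed limit or range.

ROBOT

A 6-joint arm with a two-finger parallel gripper is mounted at the origin on the work surface; the furniture and walls round the work are solid. World frame = base frame: x ahead of the robot, y to its left, z up, the work surface at z = 0. Lengths are in mm, angles in rad, forces in N, time in s.
With the tool pointing down it reaches from about 425 to 950 mm from the base axis. Payload 3.5 kg.
Tool frame: the origin (TCP) lies at the very end of the fingers, on their centre line; the grasp point (between the pads) lies 19 mm behind it; x points along the fingers, z is the direction in which the jaws open and shut, and the axes are right-handed (so a half turn about x gives the same grasp; the last joint's range is limited). The gripper opens to 85 mm and grips with 20 to 120 N. Pads are 22 mm wide; open, the fingers measure 114 mm over their backs; the gripper's body (76 mm by 85 mm) begins 54 mm behind the grasp point. The pads swing forward as they close: fully open they stand 13 mm farther back than shut.
Start: joints at [-1.273, 0.286, 1.577, -0, 1.279, -0.15], TCP at [292.284, -608.421, 231.325] pointing down, gripper open.
Joint ranges: [-2.77, 2.77], [-0.9, 2.22], [0.21, 2.48], [-1.53, 4.67], [0.24, 2.81], [-2.84, 2.84]. Speed limits (rad/s): [2.79, 2.79, 3.14, 3.14, 3.14, 3.14].

INTERFACE

Orientations are given as a rotation vector (axis times angle).
In Python, from plant import goto, move_linear, move_j, move_gripper, hold, ik, state, get_image, Unreachable, hand_in gives the robot as it stands. Calls block until the motion is done:
- goto(position, orientation): joint-space move of the TCP to a pose.
- move_linear(position, vel=150, attitude=None): straight line of the TCP; attitude=None keeps the orientation; vel is the mean speed in mm/s.
- move_j(angles): joint-space move.
- move_gripper(opening, force=None): finger opening in mm; force is the grip in N (None keeps the last); returns when the fingers have stopped.
- hold(seconds).
- ik(position, orientation): joint angles nearest the present ones, or None.
- state(): the state.
- get_image(name): name is "side" or "top" or "wrist"; returns a dict with "img" (400x640x3 uint8, red, green, blue), "z_map" (400x640 float32, mm along the optical axis (not along the pixel's ray), 0 where there is no reading), "K" (3x3 intrinsics, pixels), "R" (3x3) and "t" (3): a world point X has camera coordinates R X + t; the wrist camera has in their place "hand_eye" (4x4, takes a point from camera to tool coordinates, whose origin is the TCP and whose axes are the tool frame's). Camera axes: x right, y down, z forward; pixel columns grow to the right and rows downward; lengths in mm; the calibration is good to about 2 mm. A picture is of the moment at which its call begins: read the wrist's pose just before it.
A pose or a line that the arm cannot do raises Unreachable and nothing moves.
- hand_in(): hands the job in, once; it reports no verdict.
The state is a dict: "clock": time; "q": joint angles; "joint_vel": joint speeds; "joint_torque": joint torques, N m; "tool_pos": TCP position; "orientation": TCP orientation; "wrist_force": force on the tool from outside, world axes, zero at the start; "wrist_torque": the same for the moment, N m; "width": finger opening in mm.
Only numpy, scipy, OpenCV 4.12 (cv2) and the standard library are available. Lean on these libraries where they do the work, as an engineer would, in place of code of your own. Each camera call takes 0.05 s, during which the arm holds its last target.

## Working session

There is one attempt and no reset: what is moved stays moved. The work goes in short steps, each a Python script; the robot and the scene stay as the last script left them, time stands still between calls to the robot, and variables do not carry over. Pictures are saved under pics/ and viewed, and the job is handed in when it is done.

```bash
ls; mkdir -p pics; python3 - <<'E'
from plant import *
import cv2,pickle
s=state();print(s)
for n in("top","side"):
    d=get_image(n);cv2.imwrite(f"pics/{n}0.png",d["img"][:,:,::-1]);pickle.dump(d,open(f"{n}0.pkl","wb"))
    print(n,d["K"],d["R"],d["t"])
E
```

```text
pics
{'clock': 0.0, 'q': array([-1.27302979e+00,  2.87184479e-01,  1.57817673e+00,  1.74938022e-05,
        1.27857195e+00, -1.50007078e-01]), 'joint_vel': array([-0.00061058,  0.00027103, -0.00019461,  0.00114052, -0.00128519,
       -0.00061577]), 'joint_torque': array([ 6.83427015e-05, -4.05977619e+01, -2.92628396e+01, -1.26964374e-04,
        5.87062910e-03, -3.32806422e-07]), 'tool_pos': array([ 292.08128   , -607.81345349,  229.93476695]), 'orientation': array([ 0.87485836,  1.3901737 , -0.87233012]), 'wrist_force': array([ 0.0746774 , -0.21164494,  0.54753842]), 'wrist_torque': array([ 0.00544468, -0.00092557, -0.0185677 ]), 'width': 85.37043278474607}
top [[409.11698902   0.         319.64257931]
 [  0.         409.11698902 196.97462135]
 [  0.           0.           1.        ]] [[ 0.01222244 -0.99991236 -0.0050875 ]
 [-0.98745693 -0.01126891 -0.15748596]
 [ 0.15741483  0.00694855 -0.98750812]] [-13.27049333 566.2124428  943.65975289]
side [[407.42424392   0.         318.28128547]
 [  0.         407.42424392 200.0907868 ]
 [  0.           0.           1.        ]] [[-9.90915318e-01 -1.34485816e-01 -6.30933463e-04]
 [-6.51371107e-02  4.84035627e-01 -8.72620575e-01]
 [ 1.17660484e-01 -8.64651998e-01 -4.88398335e-01]] [530.74723069 156.56325737 845.46153155]
```

View pics/top0.png

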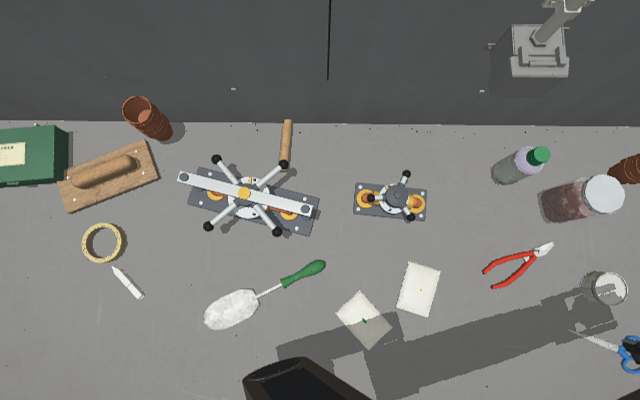

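View pics/side0.png

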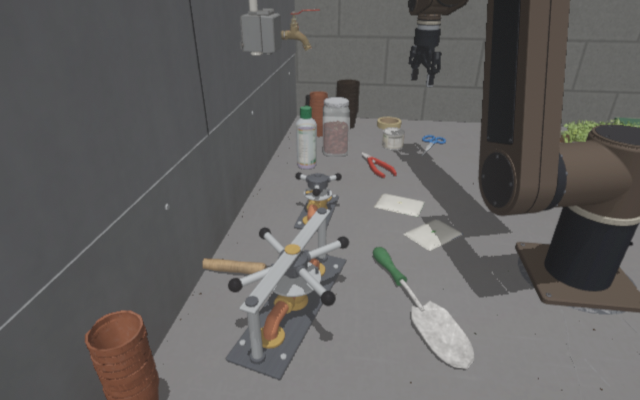

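The top view shows the big valve at about (246,195), with balls at about (217,159), (283,164), (208,227) and (277,232). The small valve is at (397,197). A wooden handle lies near the ball at (283,164). Next I'll measure these.

```bash
cat > h.py <<'E'
import numpy as np,pickle,cv2
def ray(d,u,v,z):
    K,R,t=d["K"],d["R"],d["t"]; c=-R.T@t; r=R.T@np.linalg.inv(K)@np.array([u,v,1.]); return c+r*(z-c[2])/r[2]
def dep(d,u,v):
    z=d["z_map"][int(v),int(u)]; return d["R"].T@(np.linalg.inv(d["K"])@np.array([u,v,1.])*z-d["t"])
E
python3 - <<'E'
from h import *
d=pickle.load(open("top0.pkl","rb"))
im=d["img"]
cv2.imwrite("pics/z.png",cv2.resize(im[130:260,160:440,::-1],None,fx=2.8,fy=2.8,interpolation=cv2.INTER_CUBIC))
m=(im.max(2)<45).astype(np.uint8); m[:, :165]=0; m[:,450:]=0; m[:140]=0; m[250:]=0
n,l,s,c=cv2.connectedComponentsWithStats(m)
for i in range(1,n):
    if s[i,4]>25: print(c[i],s[i,4],s[i,:4],ray(d,*c[i],100).round(),dep(d,*c[i]).round())
for p in [(183,178),(309,210),(244,193),(286,125),(285,150),(397,195),(192,200),(310,230)]: print(p,dep(d,*p).round())
E
```

```text
[215.91666667 158.5       ] 48 [212 155  10   9] [645. 234. 100.] [642. 231. 113.]
[283.83673469 163.83673469] 49 [279 160   9   9] [634.  77. 100.] [631.  76. 112.]
[406.41935484 173.25806452] 31 [403 171   8   6] [ 615. -206.  100.] [ 615. -206.  100.]
[370.57142857 197.94285714] 35 [368 195   7   7] [ 557. -123.  100.] [ 556. -123.  103.]
[410.57894737 216.86842105] 38 [407 213   8   8] [ 514. -213.  100.] [ 515. -214.   97.]
[207.98181818 226.16363636] 55 [204 222  10   9] [488. 244. 100.] [487. 240. 114.]
[277.13793103 231.29310345] 58 [273 227   9   9] [478.  88. 100.] [477.  87. 111.]
(183, 178) [592. 297. 132.]
(309, 210) [524.  16. 126.]
(244, 193) [560. 160. 130.]
(286, 125) [753.  81.  26.]
(285, 150) [688.  82.  27.]
(397, 195) [ 562. -181.  111.]
(192, 200) [560. 313.  12.]
(310, 230) [489.  17.   6.]
```

View pics/z.png

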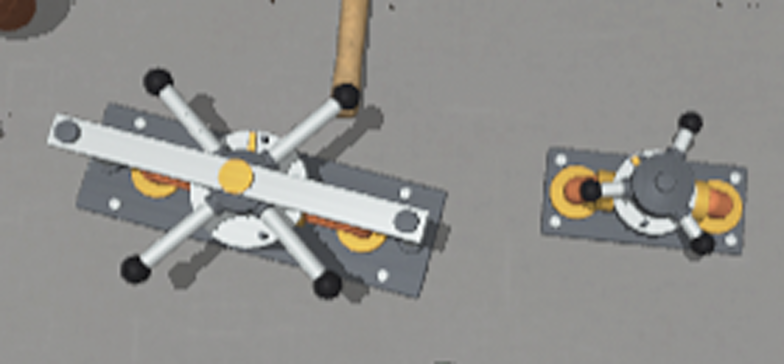

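Fit check: opposite-ball midpoints agree at hub ≈ (561,161), with ball radius ≈ 111 against 110 given. The bar gives a frame yaw of ≈ -13.6°, so the wheel is at ≈ 0.08 rad and needs about 196°. The wooden handle is only 26 mm high, well below the spokes. I'll check IK along the path, then do two sweeps.

```bash
cat >> h.py <<'E'
from plant import *
from scipy.spatial.transform import Rotation as Ro
HUB=np.array([561.,161.]);r=80.
SG=1
def pose(a,z,sg=1,r=r):  # tool z radial, x down
    a=np.radians(a);e=sg*np.array([np.cos(a),np.sin(a),0]);x=np.array([0,0,-1.]);y=np.cross(e,x)
    return np.r_[HUB+r*np.array([np.cos(a),np.sin(a)]),z],Ro.from_matrix(np.c_[x,y,e]).as_rotvec()
E
python3 - <<'E'
from h import *
for sg in(1,-1):
  for a in(105,135,165,195,226):
    for z in (88,): 
      q=ik(*pose(a,z,sg)); print(sg,a,z,None if q is None else np.round(q,2))
E
```

```text
1 105 88 [ 0.24  0.26  1.89  0.    0.99 -1.59]
1 135 88 [ 0.22  0.18  1.99  0.    0.97 -2.13]
1 165 88 [ 0.16  0.11  2.07 -0.    0.96 -2.72]
1 195 88 None
1 226 88 [ 0.01  0.11  2.07 -0.    0.96  2.34]
-1 105 88 [ 0.24  0.26  1.89 -0.    0.99  1.55]
-1 135 88 [ 0.22  0.18  1.99 -0.    0.97  1.01]
-1 165 88 [ 0.16  0.11  2.07 -0.    0.96  0.42]
-1 195 88 [ 0.08  0.08  2.1  -0.    0.96 -0.18]
-1 226 88 [ 0.01  0.11  2.07 -0.    0.96 -0.8 ]
```

```bash
sed -i 's/,sg=1,r=r/,sg=-1,r=r/' h.py; python3 - <<'E'
from h import *
p=state()["tool_pos"]; 
move_gripper(0,30)
move_linear([p[0],p[1],300],vel=200)
f0=state()["wrist_force"]
goto(*pose(107,240))
move_linear(pose(107,150)[0],vel=150)
s=state();print(s["clock"],s["tool_pos"],s["wrist_force"],s["width"],np.round(s["q"],2))
d=get_image("side");cv2.imwrite("pics/s1.png",d["img"][:,:,::-1])
d=get_image("top");cv2.imwrite("pics/t1.png",d["img"][:,:,::-1])
E
```

```text
5.2 [538.3215896  237.59344643 150.89516638] [0.78390211 0.22286264 0.73760775] -0.37510771424086475 [ 0.24  0.18  1.86 -0.    1.1   1.52]
```

View pics/s1.png

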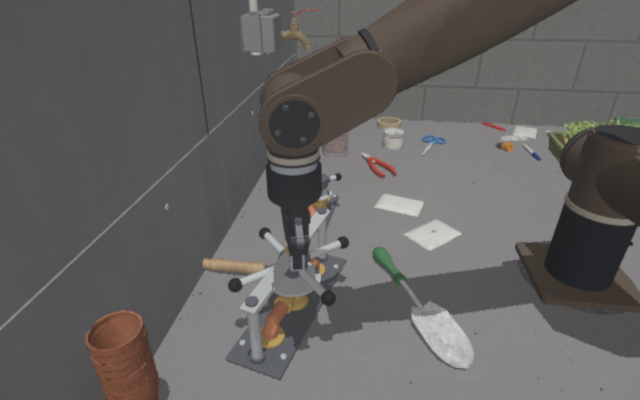

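View pics/t1.png

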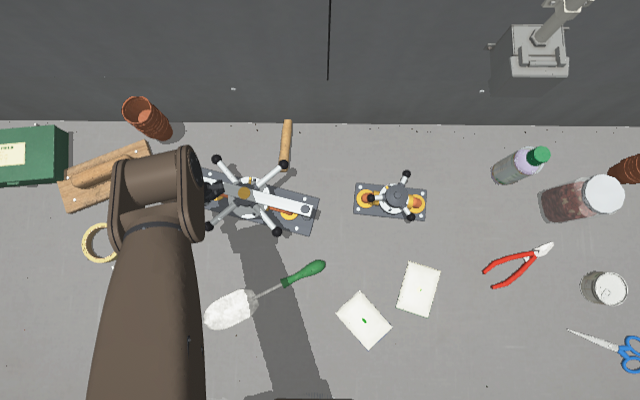

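The fingers hang over the gap behind the spoke whose ball is at (327,298) in the side view, clear of the bar. I'll lower and do the first sweep, watching the force.

```bash
cat >> h.py <<'E'
def sweep(a0,a1,step,vel,fmax=25,z=88):
    a=a0;fs=[]
    while a<a1:
        a=min(a+step,a1); p,o=pose(a,z); move_linear(p,vel=vel,attitude=o)
        s=state(); f=np.linalg.norm(s["wrist_force"]); fs.append((round(a),round(f,1)))
        if f>fmax: break
    print(fs,s["clock"]); return a
E
python3 - <<'E'
from h import *
move_linear(pose(107,88)[0],vel=100)
f=state();print(f["wrist_force"],f["clock"])
if np.linalg.norm(f["wrist_force"])<8:
    sweep(107,212,15,100)
    d=get_image("side");cv2.imwrite("pics/s2.png",d["img"][:,:,::-1])
    d=get_image("top");cv2.imwrite("pics/t2.png",d["img"][:,:,::-1])
E
```

```text
[ 0.57523405 -0.09032985  0.0984188 ] 6.0667
[(122, np.float64(0.5)), (137, np.float64(0.5)), (152, np.float64(0.6)), (167, np.float64(1.3)), (182, np.float64(0.9)), (197, np.float64(0.4)), (212, np.float64(1.1))] 8.925
```

View pics/s2.png

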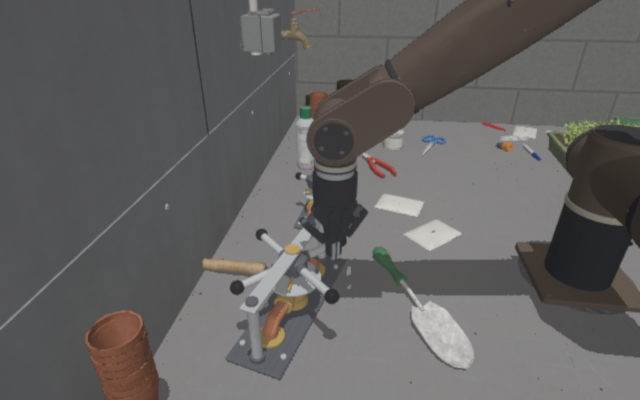

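View pics/t2.png

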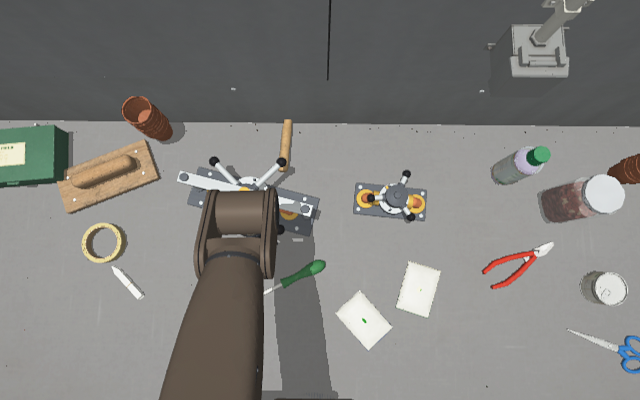

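```bash
python3 - <<'E'
from h import *
d=get_image("side")
for p in [(332,296),(262,234),(237,287)]:
    v=ray(d,*p,100)[:2]-HUB; print(np.hypot(*v).round(),np.degrees(np.arctan2(v[1],v[0])).round(1)%360)
d=get_image("top")
for p in [(214,161),(281,161.5)]:
    v=ray(d,*p,100)[:2]-HUB; print(np.hypot(*v).round(),np.degrees(np.arctan2(v[1],v[0])).round(1)%360)
a,o=pose(211,88); move_linear(a,vel=50,attitude=o)
move_linear(pose(211,165)[0],vel=150)
p,o=pose(165,165); move_linear(p,vel=150,attitude=o)
p,o=pose(111,165); move_linear(p,vel=150,attitude=o)
s=state();print(s["clock"],s["wrist_force"],s["tool_pos"])
E
```

```text
110.0 136.4
110.0 313.1
108.0 44.6
110.0 44.8
110.0 315.4
12.0833 [ 0.23614274 -0.23724106  0.4097631 ] [532.1956959  235.3625315  164.83459779]
```

The spokes now sit at ≈ 45/135/225/315° in world axes, as planned (q ≈ 1.72). Second sweep next, with small steps near the stop.

```bash
python3 - <<'E'
from h import *
move_linear(pose(111,88)[0],vel=100)
f=state()["wrist_force"];print(f)
if np.linalg.norm(f)<8:
    a=sweep(111,216,15,100)
    if a>=216: sweep(216,232,1.5,30,fmax=10)
    print(state()["wrist_force"],state()["tool_pos"])
    d=get_image("side");cv2.imwrite("pics/s3.png",d["img"][:,:,::-1])
E
```

```text
[-0.09046109  0.87718729  0.27720444]
[(126, np.float64(1.4)), (141, np.float64(0.9)), (156, np.float64(0.4)), (171, np.float64(0.3)), (186, np.float64(0.9)), (201, np.float64(0.3)), (216, np.float64(0.4))] 15.8583
[(218, np.float64(1.7)), (219, np.float64(1.3)), (220, np.float64(2.2)), (222, np.float64(1.9)), (224, np.float64(2.3)), (225, np.float64(7.0)), (226, np.float64(14.0))] 17.6083
[-9.89700372  7.89670339  5.93167771] [503.16981544 104.94983445  87.74784601]
```

View pics/s3.png

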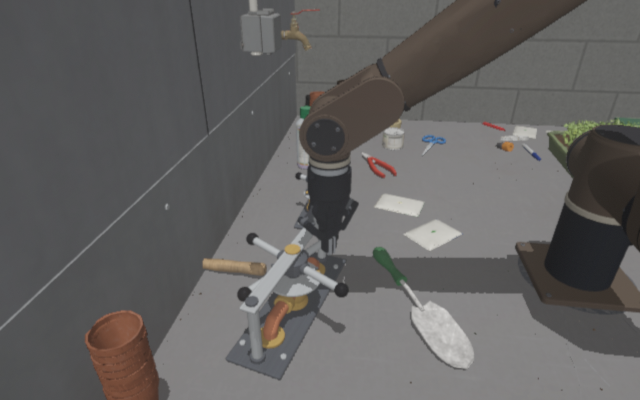

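The force rises at ≈ 225°, where the stop was predicted (224°). I'll back off, retreat and verify with the top view.

```bash
python3 - <<'E'
from h import *
a,o=pose(216,88); move_linear(a,vel=50,attitude=o)
move_linear(pose(216,240)[0],vel=150)
move_j([-0.9,0.1,1.6,0,1.3,-0.15])
s=state();print(s["clock"],s["wrist_force"],s["tool_pos"])
d=get_image("top");im=d["img"];pickle.dump(d,open("top4.pkl","wb"))
cv2.imwrite("pics/t4.png",im[:,:,::-1])
m=(im.max(2)<45).astype(np.uint8); m[:, :165]=0; m[:,450:]=0; m[:140]=0; m[250:]=0
n,l,s,c=cv2.connectedComponentsWithStats(m)
for i in range(1,n):
    if 25<s[i,4]<120:
        v=ray(d,*c[i],100)[:2]-HUB; print(c[i].round(1),s[i,4],np.hypot(*v).round(),np.degrees(np.arctan2(v[1],v[0])).round(1)%360)
E
```

```text
21.2917 [ 0.27421746 -0.04962405  0.92275308] [ 480.23513212 -441.08675145  339.87195546]
[274.5 155.7] 48 111.0 326.1
[207.  167.8] 45 112.0 56.3
[406.4 173.3] 30 371.0 278.4
[370.6 198. ] 34 284.0 269.1
[410.6 216.8] 37 377.0 262.9
[286.  221.9] 54 111.0 236.5
[217.5 235. ] 53 111.0 146.7
```

View pics/t4.png

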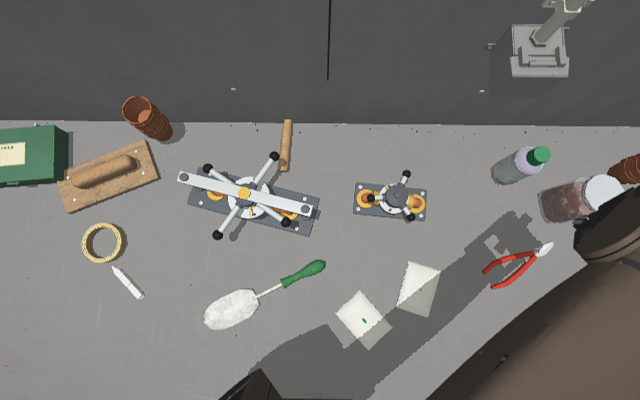

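The spokes average 56.4° in world axes, or 70° in the hub frame, so q ≈ 3.49 rad. The pointer has moved round to the robot's side at (252,211). The small valve's balls are at the same pixels as before, and the arm is clear.

```bash
python3 -c "
from plant import *
hold(0.5);s=state();print(s['clock'],s['wrist_force']);hand_in()"
```

```text
21.8417 [ 0.51182276 -0.06104241 -0.2075236 ]
the job is handed in; nothing more can be done
```

I opened the big valve to its stop with two sweeps of the closed fingers on the robot's side, then backed off, retreated and handed in at 21.8 s. `hand_in()` gives no verdict, so the result rests on my own checks:

- **Big valve:** the last top view puts the wheel at about 3.49 of 3.5 rad. The wrist force rose to 14 N within a degree or two of where the open stop was expected.
- **Small valve:** its balls were at the same pixels as at the start, so it did not turn.
- **Arm:** it ended clear of everything, with about 0.5 N at the wrist.

No check failed or disagreed beyond 2–3° of image measuring error.

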